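# Open the fossil blasting box and hold its lid wide

## Robot

A 6-joint arm with a two-finger parallel gripper is mounted at the origin on the work surface. World frame = base frame: x ahead of the robot, y to its left, z up, the work surface at z = 0. Lengths are in m, angles in degrees, forces in N, time in s.
With the tool pointing down it reaches from about 0.375 to 0.825 m from the base axis. Payload 5.5 kg.
Tool frame: the origin (TCP) lies on the centre line of the jaws, within the pads' length; the fingertips stand 8 mm ahead of it and the grasp point (between the pads) lies 11 mm behind it; z points along the fingers, y is the direction in which the jaws open and shut (so a half turn about z gives the same grasp; the last joint's range is limited). The gripper opens to 85 mm and grips with 20 to 120 N. Pads are 22 mm wide; open, the fingers measure 114 mm over their backs; the gripper's body (76 mm by 85 mm) begins 54 mm behind the grasp point. The pads swing forward as they close: fully open they stand 13 mm farther back than shut.
Start: joints at [72.995, 17.962, -2.699, 69.339, 0, 90], TCP at [0.175, 0.574, 0.239] pointing down, gripper open.
Joint ranges: [-152.73, 152.73], [-39.44, 99.34], [-58.76, 71.6], [-118.89, 123.64], [-81.53, 83.1], [-180, 180]. Speed limits (degrees/s): [136.94, 136.94, 172.46, 180, 180, 180].

## Interface

Orientations are given as a 3x3 rotation matrix whose columns are the frame's x, y, z axes.
In Python, from station import ctrl, viewer, job_done gives the robot as it stands. The module is installed in compiled form; this text tells all that it offers.
- The arm moves only by the tool apply_moves, never from a script. Its arguments are lists of equal length, an entry for each row: "claw": the opening, from -1 (shut) to 1 (fully open); "offset": the shift along the tool's x, y, z in units of 0.1 m (1.0 is 0.1 m), a list of three; "spin": the turn about the tool's z in units of 60 degrees (1.0 is 60 degrees). In form: {"claw": [claw, ...], "offset": [[x, y, z], ...], "spin": [spin, ...]}. A call has 1 to 10 rows; each row is the pose to reach, as a shift and turn from the pose measured when the call began, along the tool's axes at that moment; what a row does not reach only later rows make up. A row lasts 1/10 s, in which the tool goes at most 50 mm and 8.59 degrees, less where a joint would pass 70% of its speed; a pose out of reach is approached as far as the arm can. A call with a number of a shift or a turn outside -1 to 1 is refused whole. A call with a gripper value outside its range is refused whole. The fingers move at their own pace and stop on an object; "grip_force" is the grip in N (left out, the last holds). Time passes only in rows, so rows that repeat a pose let the fingers close. It gives the time, the measured TCP pose, the force and the opening at its end, in the units of the state.
- ctrl.sense(): the state, without advancing time (a new reading comes with each control period).
- viewer.grab_frame(name): name is "side" or "top" or "wrist"; returns a dict with "pixels" (384x512x3 uint8, red, green, blue), "intrinsics" (3x3 intrinsics, pixels), "k1" (the pictures are not rectified: a ray, as slopes to the right and down, at radius r is drawn at 1 + k1 r^2 times it, then the intrinsics apply), "R" (3x3) and "t" (3): a world point X has camera coordinates R X + t. Camera axes: x right, y down, z forward; pixel columns grow to the right and rows downward; lengths in m; the calibration is good to about 2 mm. A picture is of the moment at which its call begins. There is no depth.
- job_done(): hands the job in, once; it reports no verdict.
Trained networks look in a picture, given as the dict that the camera call returned (one of the last four; its "shot" number tells which), for a name from the list of things; names that differ only in an ending like _2 or _b are one class to them, and where a whole thing is asked for, a point or a joint stands for the part that bears it (a point fixed in the world has none). Each returns a list of dicts, best first, with "p" (0 to 1); they miss things now and then, are a little off and sometimes report something else, mostly with a low value. They report only what shows in the picture. A call takes as long as a camera call. They do not tell look-alikes from the thing itself.
- viewer.find_in(picture, name): "position" ([x, y, z] in m, in the coordinates of the camera as it stood for that picture, good to about 4 mm: the middle of the surface that is visible of it).
- viewer.silhouettes(picture, name): "region" (384x512 bool, what is visible of it).
The state is a dict: "time": time; "joint_positions": joint angles; "joint_velocities": joint speeds; "tau": joint torques, N m; "tool_pos": TCP position; "eef_rot": TCP orientation; "ft_force": force on the tool from outside, world axes, zero at the start; "moment": the same for the moment, N m; "opening": finger opening in m.
Only numpy, scipy, OpenCV 4.12 (cv2) and the standard library are available. Lean on these libraries where they do the work, as an engineer would, in place of code of your own. Each camera call takes 0.05 s, during which the arm holds its last target.

## Task

Get the fossil blasting box open so that a colleague can lift the specimen out: first turn the dust extraction dial clockwise until its pointer stands on the green mark, then squeeze in the orange catch on the clear lid (it stays in). After that squeeze the blue catch and, lifting the lid by it, swing it up past its half-open click-stop to wide open, more than 60 degrees from shut. It will not stay up there by itself, so finish while still squeezing the blue catch and holding the lid wide open, with the dial still on its mark and the other things on the bench left where they are.

Things in the scene. Friction and masses are not known exactly. Their poses are not given: they have to be found in the camera images.
- chamber: White sheet-steel blasting box fixed to the bench, 300 mm deep (x), 320 wide (y), 166 high, with two arm ports in its front (-x, towards the robot). Origin: centre of its underside; x front to rear, y to its left, z up. The front 195 mm of the top is the lid; behind is a fixed deck with a round filter, 71 mm high, starting 13 mm behind the hinge line on the left.
- lid_hinge (a point): Middle of the lid's hinge line, which runs along the box's y axis: at x = 45 mm, y = 0, z = 166 mm in the box's frame.
- lid (a joint): Lid angle. Clear pane in an aluminium frame, 12 mm thick, about 0.5 kg, hinged at its rear edge. 0 = shut, grows as the front rises, end stop 1.25 rad. Each catch locks it when shut. A sprung click-stop lies between 0.45 and 0.75 rad: lifting through it takes up to about 10 N at the catch. Let go when wide open, the lid falls back to the click-stop or shut.
- safety_catch (a point): Midpoint between the two round orange buttons of the safety catch. In the box's frame, lid shut: (-130, +70, 210) mm, 32 mm above the lid's face. The buttons (flat-faced, 25 mm diameter) face +y and -y out of a grey block 30 mm (x) by 24 mm (y), its top 18 mm above this point. 56 mm over the buttons, 36 mm fully squeezed. Each slides in with about 4 N and stays in. Axes: the lid's.
- lift_catch (a point): Midpoint between the two round blue buttons of the other catch, which is also the lid's handle: same shape and size, on a white block, at (-130, -70, 210) mm in the box's frame when shut. Its buttons are sprung (2 to 6 N) and come out again when let go. The round faces can turn between flat fingers, so the hand may keep pointing down while the lid swings. Moves with the lid.
- safety_left (a joint): Travel of the orange button on the left (+y): 0 = out (locked), 0.010 m = fully in. The catch is free once both its buttons are in by more than 0.0045 m.
- safety_right (a joint): Travel of the orange button on the right (-y), likewise.
- lift_left (a joint): Travel of the blue button on the left (+y): 0 = out (locked), 0.010 m = fully in; free once both are in by more than 0.0045 m. Sprung.
- lift_right (a joint): Travel of the blue button on the right (-y), likewise.
- lift_left_button: The blue button on the left (+y) of the blue catch; its origin is the catch's midpoint when free and moves in with the button; its face lies 28 mm along +y from it.
- lift_right_button: The blue button on the right (-y); its face lies 28 mm along -y from its origin.
- controller: Dust extraction speed controller: grey box 130 mm (x) by 110 (y) by 65 high, dark top panel, fixed to the bench left or right of the blasting box. Origin: centre of its underside. The dial stands in the middle of its top in a ring of 11 marks, 0.49 rad apart: ten white and a larger green one.
- dial (a joint): Angle of the dial, growing clockwise as seen from above, 0 to 4.9 rad; it stays where it is left. The pointer stands on the green mark at 2.94 rad; it starts short of it, between 1.7 and 2.35 rad.
- dial_grip (a point): Point on the dial's upright turning axis at the height to grip it, 102.5 mm above the bench: the black grip bar is 42 mm long, 14 mm wide and 32 mm high, its top 7 mm above this point. The bar lies along this point's x axis; a white line on its top marks the pointer end, which is the -x end.
- green_mark (a point): Centre of the green mark on the controller's top panel, 44.5 mm from the dial's axis.
- specimen: Bystander: lump of grey rock with a bone in it, 85 x 65 x 45 mm, on the cork pad inside the blasting box. Origin: centre of its underside.
- tray: Bystander: open cardboard specimen tray, 130 x 110 x 32 mm, on the side of the blasting box where the controller is not. Origin: centre of its underside.
- vertebra: Bystander: brown fossil vertebra, 50 mm in diameter and 44 mm high, standing in the tray. Origin: centre of its underside.
- amber_bottle: Bystander: amber bottle, 54 mm in diameter, 115 mm high. Origin: centre of its underside.
- powder_jar: Bystander: clear jar with a white cap, 68 mm in diameter, 85 mm high. Origin: centre of its underside.
- brush: Bystander: brush with a blue handle, 170 mm long, lying in front of the box. Origin: under its middle.
- probe: Bystander: steel probe with a grey handle, 160 mm long, lying in front of the box. Origin: under its middle.
There are look-alikes about, which are no part of the job. Leave any pink look-alike of the controller alone.

How it is judged (in metres and radians):
On the way, in this order (a step that is already met when the one before it is completed fails the run):
1. the dial's pointer stands on the green mark, the lid still shut (value of joint dial between 2.79 and 3.09 rad and value of joint lid below 0.05 rad), for 0.3 s.
2. both orange buttons are squeezed in, the lid still shut (value of joint each of safety_left, safety_right above 0.0045 m and value of joint lid below 0.05 rad), for 0.1 s.
3. both blue buttons are squeezed in, the lid still shut (value of joint each of lift_left, lift_right above 0.0042 m and value of joint lid below 0.08 rad), for 0.04 s.
4. the lid has been lifted past its click-stop by the blue catch (value of joint lid above 0.85 rad and contact force between the fingers and lift_left_button above 0.5 N and contact force between the fingers and lift_right_button above 0.5 N), for 0.1 s.
At the end, for the whole second after the job is handed in: The lid is held still at more than 1.03 rad (59 degrees) from shut by fingers that press on both blue buttons, keeping each in by more than 3 mm; the orange buttons are still in (over 4 mm) and the dial is within 0.15 rad of the green mark (value of joint lid above 1.03 rad and velocity of joint lid between -0.15 and 0.15 rad/s and contact force between the fingers and lift_left_button above 0.5 N and contact force between the fingers and lift_right_button above 0.5 N and value of joint each of lift_left, lift_right above 0.003 m and value of joint each of safety_left, safety_right above 0.004 m and value of joint dial between 2.79 and 3.09 rad); the arm keeps its last pose, push and grip.
It fails at once if a bystander is moved by more than 30 mm (distance of any of specimen, tray, vertebra, amber_bottle, powder_jar, brush, probe from where it was at the start of the episode above 0.03 m).
It also fails if it takes over 58 s, if anything falls off the work surface, if the arm or the gripper's body presses on something with over 40 N, if the wrist force passes 120 N, or if a joint passes its speed limit or range.

## Working session

There is one attempt and no reset: what is moved stays moved. The work goes in short steps, Python scripts to look and compute and a tool call to move; the robot and the scene stay as the last step left them, time stands still between calls to the robot, and variables do not carry over. Pictures are saved under pics/ and viewed, and the job is handed in when it is done.

Besides the shell and the picture viewer there is one more tool, called after "Call:" in YAML: its name, and indented under it one key for each argument. apply_moves: Moves the arm, as the interface text tells. Its arguments: {"type":"object","properties":{"claw":{"type":"array","items":{"type":"number"}},"offset":{"type":"array","items":{"type":"array","items":{"type":"number"}}},"spin":{"type":"array","items":{"type":"number"}},"grip_force":{"type":"number"}},"required":["claw","offset","spin"]}

```bash
mkdir -p pics; cat > h.py <<'E'
import numpy as np, cv2
from station import ctrl, viewer, job_done
def save(pic,name): cv2.imwrite('pics/'+name,pic['pixels'][:,:,::-1])
def world(pic,pc): return np.array(pic['R']).T@(np.array(pc)-np.array(pic['t']))
def proj(pic,X):
    c=np.array(pic['R'])@np.array(X)+np.array(pic['t']); s=c[:2]/c[2]; s=s*(1+pic['k1']*(s@s)); K=np.array(pic['intrinsics'])
    return K[:2,:2]@s+K[:2,2]
def ray(pic,uv,z):
    K=np.array(pic['intrinsics']); d=np.linalg.solve(K[:2,:2],np.array(uv,float)-K[:2,2]); s=d.copy()
    for _ in range(30): s=d/(1+pic['k1']*(s@s))
    R=np.array(pic['R']);o=-R.T@np.array(pic['t']); v=R.T@np.array([s[0],s[1],1.]); return o+v*(z-o[2])/v[2]
def find(pic,*names):
    for n in names:
        for d in viewer.find_in(pic,n)[:3]:
            print(n,round(d['p'],2),np.round(world(pic,d['position']),4),np.round(proj(pic,world(pic,d['position']))))
E
python3 - <<'E'
from h import *
for n in ['side','top','wrist']:
    p=viewer.grab_frame(n); save(p,n+'0.png'); print(n,p['k1'],np.round(-np.array(p['R']).T@np.array(p['t']),3))
    if n!='wrist': find(p,'chamber','safety_catch','lift_catch','controller','dial_grip','green_mark','lid_hinge','lift_left_button','lift_right_button','tray','amber_bottle','powder_jar')
s=ctrl.sense();print(s['time'],s['tool_pos'],s['eef_rot'],s['opening'])
E
```

```text
side -0.02215706154605184 [ 0.451 -0.816  0.837]
chamber 0.34 [0.4725 0.3446 0.0659] [231. 155.]
safety_catch 0.6 [ 0.6416 -0.0713  0.1618] [297. 206.]
lift_catch 0.68 [ 0.5888 -0.004   0.1766] [275. 188.]
controller 0.9 [0.2966 0.3673 0.0593] [186. 156.]
controller 0.82 [ 0.3488 -0.0446  0.0639] [196. 230.]
controller 0.63 [0.4771 0.3493 0.0649] [233. 155.]
dial_grip 0.58 [0.5021 0.3633 0.0896] [239. 147.]
dial_grip 0.5 [ 0.3426 -0.0223  0.0773] [194. 222.]
green_mark 0.81 [0.4742 0.3463 0.0658] [232. 155.]
green_mark 0.72 [ 0.3474 -0.0383  0.0595] [196. 230.]
lid_hinge 0.81 [ 0.6373 -0.0644  0.168 ] [295. 202.]
lift_right_button 0.34 [0.5178 0.0855 0.2121] [248. 162.]
tray 0.63 [ 0.4969 -0.3739  0.0033] [256. 340.]
tray 0.44 [ 5.871e-01 -4.000e-04  1.733e-01] [274. 188.]
amber_bottle 0.57 [ 0.5087 -0.3671  0.046 ] [261. 328.]
powder_jar 0.9 [ 0.6874 -0.3657  0.0702] [335. 315.]
top 0.010995137593430683 [0.372 0.013 1.257]
chamber 0.57 [0.6287 0.0417 0.1718] [243. 142.]
safety_catch 0.87 [0.5879 0.0417 0.1737] [243. 156.]
lift_catch 0.62 [ 0.3068 -0.1974  0.0189] [323. 255.]
lift_ca
[... 452 characters left out ...]
.]
lid_hinge 0.56 [0.6318 0.041  0.1722] [243. 141.]
lid_hinge 0.32 [ 0.4946 -0.3719  0.006 ] [376. 194.]
lift_left_button 0.48 [ 0.5144 -0.0093  0.2235] [262. 180.]
lift_right_button 0.44 [ 0.5167 -0.0514  0.2156] [278. 179.]
lift_right_button 0.38 [0.5915 0.037  0.1794] [245. 155.]
tray 0.95 [ 0.4965 -0.369   0.0031] [374. 194.]
amber_bottle 0.9 [0.65   0.3394 0.0786] [145. 143.]
powder_jar 0.59 [ 0.6903 -0.341   0.082 ] [370. 127.]
wrist -0.015753402270423426 [0.103 0.596 0.374]
1.35 [0.17546714 0.57379215 0.23930543] [[-9.56279576e-01  2.92454051e-01  3.47105499e-05]
 [ 2.92454052e-01  9.56279575e-01  4.51719010e-05]
 [-1.99822844e-05  5.33482073e-05 -9.99999998e-01]] 0.08525115582872711
```

View pics/top0.png

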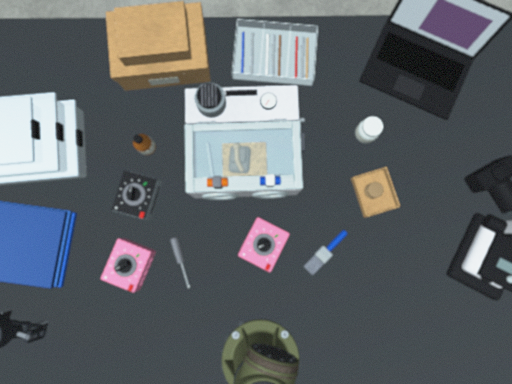

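View pics/side0.png

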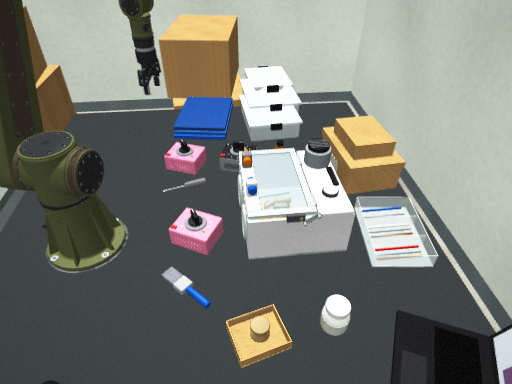

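View pics/wrist0.png

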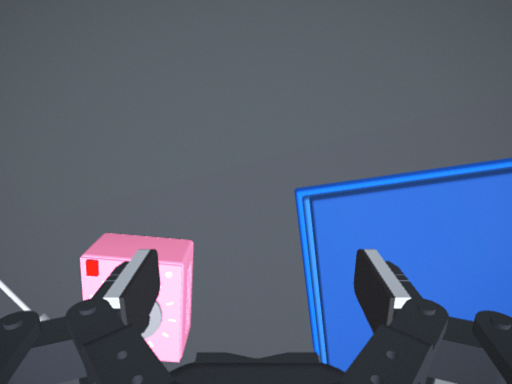

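```bash
python3 - <<'E'
import cv2
im=cv2.imread('pics/top0.png')
a=cv2.resize(im[160:230,100:170],(560,560),interpolation=cv2.INTER_CUBIC);cv2.imwrite('pics/ctl0.png',a)
a=cv2.resize(im[75:210,175:315],None,fx=5,fy=5,interpolation=cv2.INTER_CUBIC)[:,:];cv2.imwrite('pics/box0.png',a[:600])
E
```

```text
(no output)
```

View pics/ctl0.png

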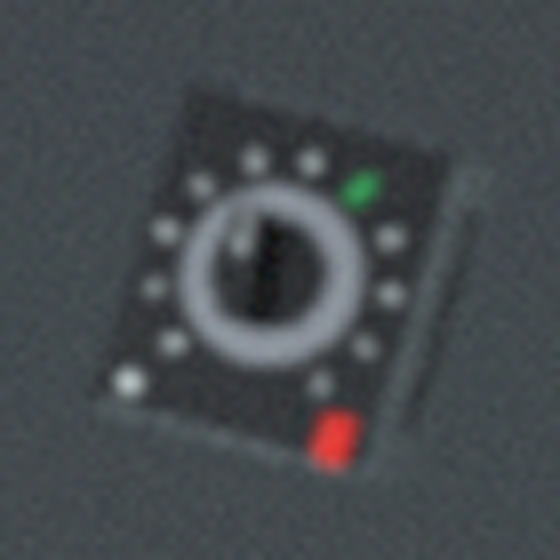

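View pics/box0.png

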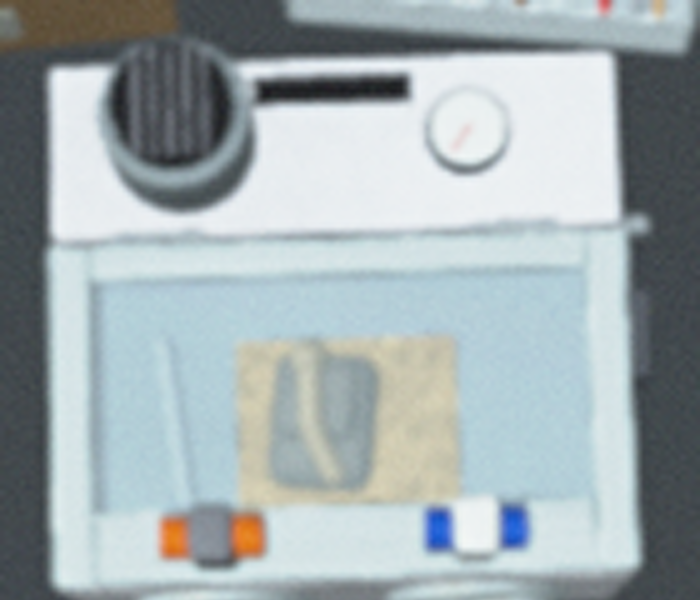

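```bash
cat > m.py <<'E'
from h import *
from scipy.optimize import least_squares
p=viewer.grab_frame('top'); q=viewer.grab_frame('side'); save(q,'side1.png')
pts=np.array([(172,342),(153,287),(166,231),(203,185),(255,160),(312,163),(361,189),(390,238),(391,294),(366,346),(321,384)])
W=np.array([ray(p,(100+(x+.5)/8-.5,160+(y+.5)/8-.5),.065)[:2] for x,y in pts])
f=lambda v:np.concatenate([ (v[:2]+v[3]*np.c_[np.cos(v[2]-.49*np.arange(11)),np.sin(v[2]-.49*np.arange(11))]-W).ravel()])
r=least_squares(f,[.5,.365,3.,.0445]); print('axis',r.x,np.abs(r.fun).max())
v=r.x; 
c=v[:2]
print('axis px top',proj(p,[*c,.1095]), 'green world ang',np.degrees(v[2]-2.94))
for j in (1.7,1.9,2.1,2.3):
    a=v[2]-j; print(j,8*(proj(p,[*(c+.02*np.array([np.cos(a),np.sin(a)])),.1095])-[100,160]))
print('c',8*(proj(p,[*c,.1095])-[100,160]))
for im,n in((p,'top'),(q,'side')):
    h=cv2.cvtColor(im['pixels'],cv2.COLOR_RGB2HSV)
    for nm,lo,hi,box in(('or',(5,150,120),(18,255,255),(175,315,75,210)),('bl',(105,150,100),(125,255,255),(175,315,75,210))):
        m=cv2.inRange(h,lo,hi); 
        n2,l,s,ce=cv2.connectedComponentsWithStats(m)
        for i in range(1,n2):
            if s[i,4]>5 and s[i,4]<400: print(n,nm,s[i],np.round(ce[i],1),np.round(ray(im,ce[i],.21),4))
E
python3 m.py
python3 - <<'E'
import cv2
im=cv2.imread('pics/side1.png')
cv2.imwrite('pics/s1.png',cv2.resize(im[130:260,215:365],(750,600),interpolation=cv2.INTER_CUBIC))
E
```

```text
axis [0.49911914 0.37338335 2.15726259 0.04468783] 0.0010715669380128023
axis px top [129.30363004 192.30869589] green world ang -44.84755013467017
1.7 [210.9696207  209.55535496]
1.9 [221.41481973 205.59584538]
2.1 [232.37490866 203.74144876]
2.3 [243.41517149 204.06505728]
c [234.42904028 258.46956709]
top or [133 142  11   8  52] [138.5 145.9] [0.6127 0.3198 0.21  ]
top or [208 179   4   7  28] [209.5 182. ] [0.5127 0.1302 0.21  ]
top or [222 179   5   7  34] [223.9 181.9] [0.5124 0.0919 0.21  ]
top bl [261 177   4   7  24] [262.4 180.5] [ 0.515  -0.0103  0.21  ]
top bl [276 177   4   7  26] [277.4 180. ] [ 0.5157 -0.05    0.21  ]
top bl [327 230  20  21 164] [336.7 239.9] [ 0.3555 -0.2021  0.21  ]
side or [275 146   5   3   8] [276.5 147.1] [0.6154 0.162  0.21  ]
side or [243 156   8  10  64] [246.8 160.9] [0.5138 0.0931 0.21  ]
side bl [248 185   9  10  70] [251.9 189.6] [ 0.517  -0.0475  0.21  ]
side bl [363 207  38   5  50] [383.3 208.7] [ 0.8506 -0.1577  0.21  ]
side bl [186 286  24  22 218] [197.6 296.4] [ 0.3766 -0.3801  0.21  ]
```

View pics/s1.png

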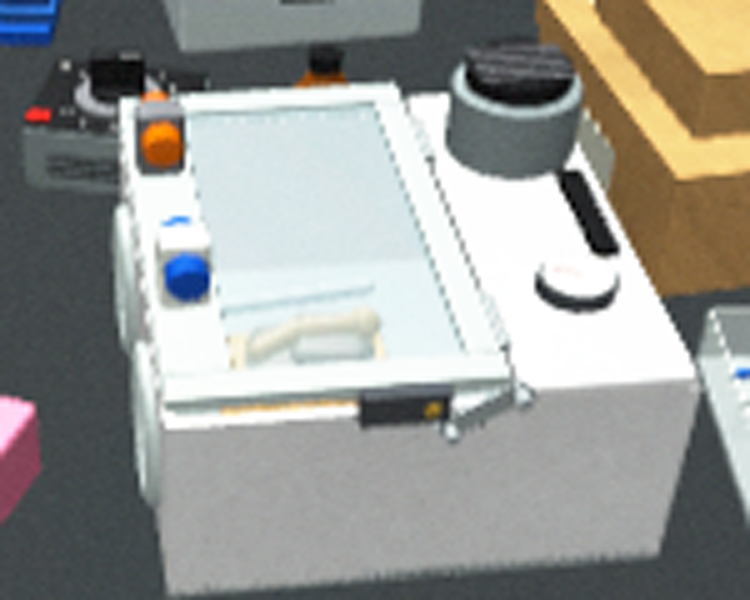

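Call:
apply_moves:
  claw: [1,1]
  offset:
    - [-0.46,-0.12,0]
    - [-0.92,-0.24,0]
  spin: [0,0]

```text
time: 1.65
tool_pos: [0.2564, 0.524, 0.2392]
eef_rot: [[-0.957, 0.289, 0.0], [0.289, 0.957, 0.0], [-0.0, 0.0, -1.0]]
ft_force: [0.7, 0.3, 0.5]
opening: 0.0853
```

Call:
apply_moves:
  claw: [1,1]
  offset:
    - [-0.46,-0.12,0]
    - [-0.92,-0.24,0]
  spin: [0,0]

```text
time: 1.85
tool_pos: [0.3388, 0.4734, 0.2394]
eef_rot: [[-0.957, 0.289, 0.0], [0.289, 0.957, 0.001], [-0.0, 0.001, -1.0]]
ft_force: [0.1, 0.1, 0.1]
opening: 0.0854
```

Call:
apply_moves:
  claw: [1,1]
  offset:
    - [-0.46,-0.12,0]
    - [-0.92,-0.24,0]
  spin: [0,0]

```text
time: 2.05
tool_pos: [0.4215, 0.4226, 0.2396]
eef_rot: [[-0.957, 0.289, 0.001], [0.289, 0.957, 0.001], [-0.001, 0.001, -1.0]]
ft_force: [0.6, 0.4, -0.1]
opening: 0.0855
```

Call:
apply_moves:
  claw: [1,1,1]
  offset:
    - [-0.46,-0.12,0]
    - [-0.92,-0.24,0]
    - [-0.92,-0.24,0]
  spin: [-0.12,-0.24,-0.24]

```text
time: 2.35
tool_pos: [0.5072, 0.3697, 0.2393]
eef_rot: [[-0.999, 0.045, 0.003], [0.045, 0.999, -0.0], [-0.003, -0.0, -1.0]]
ft_force: [0.7, 1.3, 0.3]
opening: 0.0855
```

```bash
python3 - <<'E'
from h import *
w=viewer.grab_frame('wrist'); save(w,'w1.png'); s=ctrl.sense(); print(s['time'],s['tool_pos'],s['eef_rot'][:,0],s['joint_positions'])
find(w,'dial_grip','green_mark')
c=[.4991,.3734]
print('axis px',proj(w,[*c,.1095]),proj(w,[*c,.065]))
for j in (2,2.2,2.4,2.94):
    a=2.157-j; print(j,proj(w,[*(c+.02*np.array([np.cos(a),np.sin(a)])),.1095]),proj(w,[*(c+.0445*np.array([np.cos(a),np.sin(a)])),.065]))
E
```

```text
2.4 [0.5048858  0.37121491 0.23922402] [-9.98929030e-01  4.62618169e-02 -7.98759731e-04] [3.63243621e+01 2.08311002e+01 1.28959396e+00 7.03986066e+01
 1.25814163e-03 3.89759014e+01]
dial_grip 0.67 [0.5001 0.3742 0.0819] [261. 166.]
green_mark 0.68 [0.4894 0.3746 0.0687] [260. 151.]
green_mark 0.26 [0.5893 0.0886 0.0279] [ 14. 243.]
axis px [260.16065728 172.69552634] [259.63383927 160.94158666]
2 [264.95480241 195.62196172] [268.70517717 204.68655387]
2.2 [260.16103796 196.09451609] [259.65580001 205.57117032]
2.4 [255.36721004 195.65371625] [250.60543962 204.7465898 ]
2.94 [243.80642945 190.12597165] [228.63446709 194.35199404]
```

View pics/w1.png

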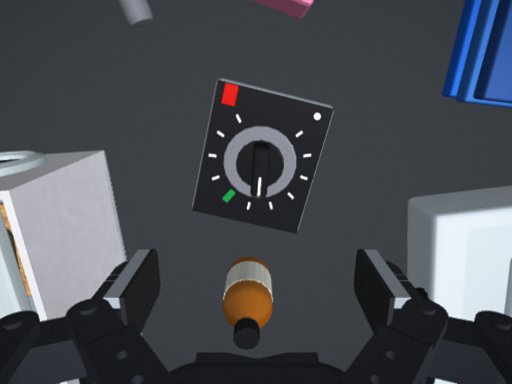

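Call:
apply_moves:
  claw: [1,1]
  offset:
    - [0.06,0.02,0.48]
    - [0.06,0.02,0.95]
  spin: [0.025,0.025]

```text
time: 2.7
tool_pos: [0.496, 0.3775, 0.1451]
eef_rot: [[-0.998, 0.068, 0.003], [0.068, 0.998, 0.004], [-0.003, 0.004, -1.0]]
ft_force: [-0.6, -0.7, -1.8]
opening: 0.0852
```

```bash
python3 - <<'E'
from h import *
w=viewer.grab_frame('wrist'); save(w,'w2.png'); s=ctrl.sense(); print(s['time'],s['tool_pos'],s['eef_rot'][:,0],s['joint_positions'])
E
```

```text
2.75 [0.49130098 0.37383739 0.13543295] [-0.99769586  0.06741535  0.00762464] [37.23559693 23.51397434 -8.66587939 58.34586138  0.06192257 41.09983278]
```

View pics/w2.png

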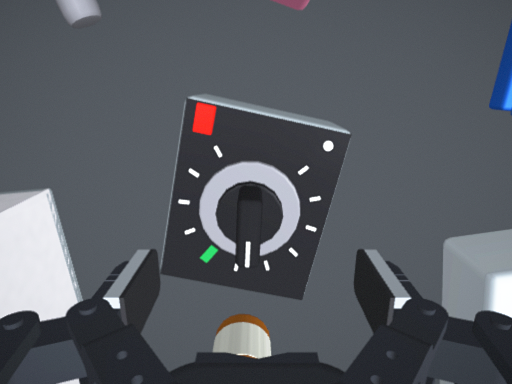

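Call:
apply_moves:
  claw: [1,1]
  offset:
    - [-0.05,0,0]
    - [-0.05,0,0]
  spin: [0,0]

```text
time: 2.95
tool_pos: [0.4957, 0.3741, 0.1359]
eef_rot: [[-0.998, 0.066, -0.009], [0.066, 0.998, -0.005], [0.008, -0.006, -1.0]]
ft_force: [0.4, 0.1, 0.8]
opening: 0.0852
```

```bash
python3 - <<'E'
from h import *
s=ctrl.sense(); print(s['time'],s['tool_pos'],s['eef_rot'],s['joint_positions'],s['joint_velocities'])
E
```

```text
2.95 [0.4957329  0.37414381 0.13591607] [[-0.99776372  0.06628322 -0.0086083 ]
 [ 0.06632921  0.9977844  -0.00517052]
 [ 0.00824651 -0.00572994 -0.99994958]] [37.0115253  23.9096988  -8.00324369 58.6592445   0.06034694 40.81317544] [-0.3080344  -1.4386452   2.20774246  0.24972182  0.12539786  0.20806071]
```

Call:
apply_moves:
  claw: [1,1,1,1]
  offset:
    - [-0.034,-0.01,0.2]
    - [-0.034,-0.01,0.35]
    - [-0.034,-0.01,0.42]
    - [-0.034,-0.01,0.42]
  spin: [0,0,0,0]

```text
time: 3.35
tool_pos: [0.4991, 0.3733, 0.0949]
eef_rot: [[-0.998, 0.066, -0.008], [0.066, 0.998, -0.005], [0.007, -0.005, -1.0]]
ft_force: [-0.6, 0.9, 0.6]
opening: 0.0852
```

```bash
python3 - <<'E'
from h import *
w=viewer.grab_frame('wrist'); save(w,'w3.png'); s=ctrl.sense(); print(s['time'],s['tool_pos'],s['eef_rot'],s['joint_positions'])
E
```

```text
3.4 [0.49933454 0.37345392 0.09541128] [[-0.99779049  0.06604765 -0.00720016]
 [ 0.06607814  0.9978061  -0.00408127]
 [ 0.0069148  -0.00454803 -0.99996575]] [ 36.76208721  25.91617034 -10.61453587  53.93974688   0.0595662
  40.54979142]
```

View pics/w3.png

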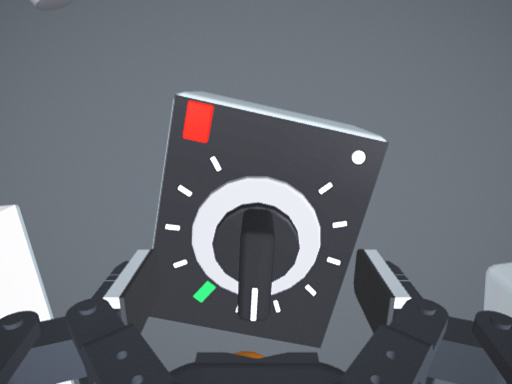

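Call:
apply_moves:
  claw: [-1,-1,-1,-1,-1,-1,-1,-1]
  offset:
    - [0,0,0]
    - [0,0,0]
    - [0,0,0]
    - [0,0,0]
    - [0,0,0]
    - [0,0,0]
    - [0,0,0]
    - [0,0,0]
  spin: [0,0,0,0,0,0,0,0]
  grip_force: 40

```text
time: 4.2
tool_pos: [0.4995, 0.3728, 0.0957]
eef_rot: [[-0.998, 0.066, -0.007], [0.066, 0.998, -0.005], [0.006, -0.006, -1.0]]
ft_force: [0.2, -4.5, 5.1]
opening: 0.013
```

```bash
python3 - <<'E'
from h import *
w=viewer.grab_frame('wrist'); save(w,'w4.png'); s=ctrl.sense(); print(s['time'],s['tool_pos'],s['eef_rot'],s['joint_positions'],s['opening'],s['ft_force'])
E
```

```text
4.25 [0.49952911 0.37279568 0.09571394] [[-0.99776726  0.06644746 -0.00672585]
 [ 0.06648275  0.99777419 -0.00516776]
 [ 0.00636749 -0.00560338 -0.99996403]] [ 3.67372791e+01  2.58899842e+01 -1.06123637e+01  5.39835882e+01
 -6.77996503e-03  4.05483559e+01] 0.012861618396867155 [ 0.26553649 -4.41962115  5.95068651]
```

View pics/w4.png

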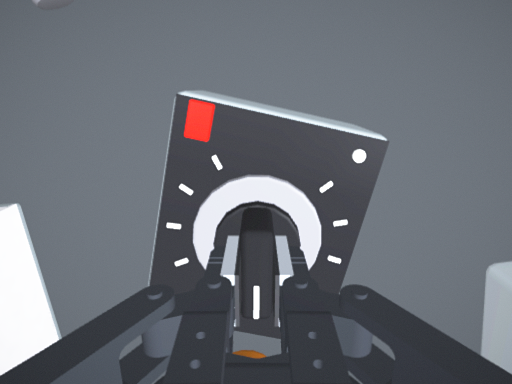

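Call:
apply_moves:
  claw: [-1,-1,-1,-1,-1,-1,-1]
  offset:
    - [0,0,0]
    - [0,0,0]
    - [0,0,0]
    - [0,0,0]
    - [0,0,0]
    - [0,0,0]
    - [0,0,0]
  spin: [0.12,0.24,0.36,0.48,0.6,0.684,0.684]

```text
time: 4.95
tool_pos: [0.4996, 0.373, 0.0958]
eef_rot: [[-0.709, 0.705, -0.007], [0.705, 0.709, -0.005], [0.001, -0.008, -1.0]]
ft_force: [-0.1, -1.4, 2.9]
opening: 0.0129
```

```bash
python3 - <<'E'
from h import *
w=viewer.grab_frame('wrist'); save(w,'w5.png'); s=ctrl.sense(); print(s['time'],s['tool_pos'],s['eef_rot'],s['joint_positions'],s['opening'],s['ft_force'],s['moment'])
x=s['eef_rot'][:,0]; print(np.degrees(np.arctan2(x[1],x[0])))
E
```

```text
5.0 [0.4996203  0.37297839 0.09570755] [[-0.71026402  0.70390404 -0.0066419 ]
 [ 0.70393402  0.71024958 -0.00473671]
 [ 0.00138322 -0.00803977 -0.99996672]] [ 3.67369635e+01  2.58935936e+01 -1.06074374e+01  5.39662772e+01
  1.01327066e-02  8.14801472e+01] 0.013309340317512663 [ 0.56169364 -1.57915319  2.88333917] [-0.13659208 -0.06853838 -0.02874202]
135.25645641990263
```

View pics/w5.png

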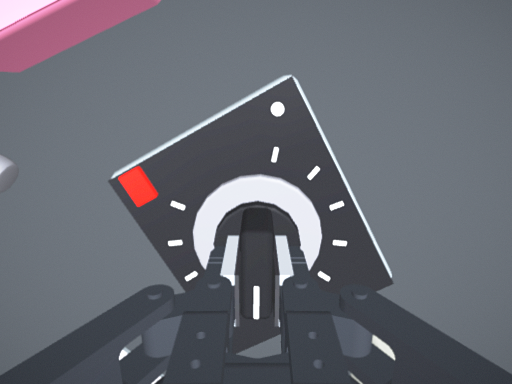

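Good; the dial turned with the hand. Open (partly), then rise.

Call:
apply_moves:
  claw: [0.6,0.6,0.6,0.6,0.6,0.6,0.6]
  offset:
    - [0,0,0]
    - [0,0,0]
    - [0,0,0]
    - [0,0,-0.2]
    - [0,0,-0.6]
    - [0,0,-0.95]
    - [0,0,-0.95]
  spin: [0,0,0,0,0,0,0]

```text
time: 5.7
tool_pos: [0.5028, 0.3756, 0.1963]
eef_rot: [[-0.711, 0.704, 0.0], [0.704, 0.711, 0.001], [0.0, 0.001, -1.0]]
ft_force: [0.3, -0.6, 0.3]
opening: 0.0684
```

```bash
python3 - <<'E'
from h import *
w=viewer.grab_frame('wrist'); save(w,'w6.png'); s=ctrl.sense(); print(s['time'],s['tool_pos'],s['eef_rot'],s['joint_positions'],s['opening'],s['ft_force'],s['moment'])
E
```

```text
5.75 [0.50185904 0.37480432 0.19372973] [[-7.10624601e-01  7.03567940e-01 -2.19780887e-03]
 [ 7.03570952e-01  7.10624124e-01 -1.12661798e-03]
 [ 7.69163716e-04 -2.34691693e-03 -9.99996950e-01]] [ 3.67413801e+01  2.20643779e+01 -2.91036195e+00  6.51647840e+01
  2.36018405e-02  8.14555252e+01] 0.06829636665145247 [ 0.10103196  0.03490728 -0.79894878] [-0.02529338  0.01284439  0.04405955]
```

View pics/w6.png

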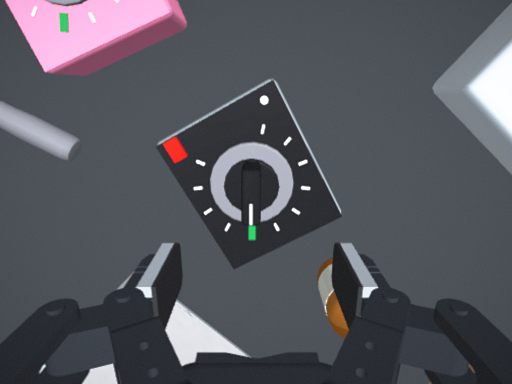

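Call:
apply_moves:
  claw: [1,1,1,1,1,1]
  offset:
    - [0,0,-0.5]
    - [-0.1,-0.1,-1.0]
    - [-0.4,-0.4,-1.0]
    - [-0.7,-0.65,-1.0]
    - [-0.97,-0.9,-1.0]
    - [-0.97,-0.9,-1.0]
  spin: [-0.14,-0.28,-0.42,-0.56,-0.7,-0.767]

```text
time: 6.35
tool_pos: [0.5072, 0.2388, 0.293]
eef_rot: [[-1.0, -0.024, -0.004], [-0.024, 1.0, -0.003], [0.004, -0.003, -1.0]]
ft_force: [-0.5, 0.3, -0.0]
opening: 0.0853
```

Call:
apply_moves:
  claw: [1,1,1]
  offset:
    - [0,-0.45,0]
    - [0,-0.9,0]
    - [0,-0.9,0]
  spin: [0,0,0]

```text
time: 6.65
tool_pos: [0.5087, 0.1445, 0.2921]
eef_rot: [[-1.0, -0.019, -0.006], [-0.019, 1.0, -0.006], [0.006, -0.005, -1.0]]
ft_force: [0.3, 0.8, 0.3]
opening: 0.0855
```

```bash
python3 - <<'E'
from h import *
s=ctrl.sense(); print(s['time'],s['tool_pos'],s['eef_rot'],s['joint_positions'],s['opening'],s['ft_force'],s['moment'])
w=viewer.grab_frame('wrist'); save(w,'w7.png'); 
find(w,'safety_catch','lift_catch')
print(proj(w,[.5126,.111,.21]),proj(w,[.5153,-.03,.21]))
E
```

```text
6.65 [0.50868384 0.14446782 0.2921474 ] [[-0.99980017 -0.01921561 -0.00551196]
 [-0.01918513  0.99980066 -0.00552931]
 [ 0.00561711 -0.00542246 -0.99996952]] [15.9875677   9.6546406  -6.4951102  74.24110956 -0.21756956 14.88812536] 0.08549700035972321 [0.34939853 0.83203186 0.33578218] [0.0162824  0.02344798 0.0231037 ]
safety_catch 0.88 [0.5601 0.0839 0.1753] [183. 246.]
lift_catch 0.69 [0.5615 0.0861 0.1716] [186. 246.]
[207.8444178  207.17507096] [  5.54889388 206.91457062]
```

View pics/w7.png

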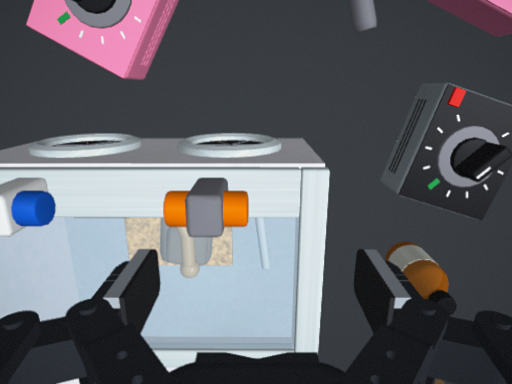

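Call:
apply_moves:
  claw: [1,1,1,1]
  offset:
    - [-0.038,-0.34,0]
    - [-0.038,-0.346,0.2]
    - [-0.038,-0.346,0.4]
    - [-0.038,-0.346,0.4]
  spin: [0,0,0,0]

```text
time: 7.2
tool_pos: [0.5118, 0.1149, 0.2496]
eef_rot: [[-1.0, -0.025, -0.01], [-0.025, 1.0, -0.004], [0.01, -0.003, -1.0]]
ft_force: [0.5, 0.1, -0.1]
opening: 0.0852
```

```bash
python3 - <<'E'
from h import *
s=ctrl.sense(); print(s['time'],s['tool_pos'],s['eef_rot'],s['joint_positions'],s['opening'],s['ft_force'],s['moment'])
w=viewer.grab_frame('wrist'); save(w,'w8.png'); 
print(proj(w,[.5131,.110,.21]),proj(w,[.5153,-.03,.21]))
E
```

```text
7.2 [0.51181366 0.1149383  0.24956966] [[-0.99964218 -0.02488589 -0.00980808]
 [-0.02485127  0.99968455 -0.00363653]
 [ 0.00989548 -0.00339148 -0.99994529]] [ 12.7059949   10.10887217 -11.4767184   69.00844838  -0.0796529
  11.28135727] 0.08522940047652162 [ 0.46690231  0.11304248 -0.07109641] [0.00478057 0.01426105 0.05293595]
[247.38185463 229.46549119] [  1.31439811 227.01701933]
```

View pics/w8.png

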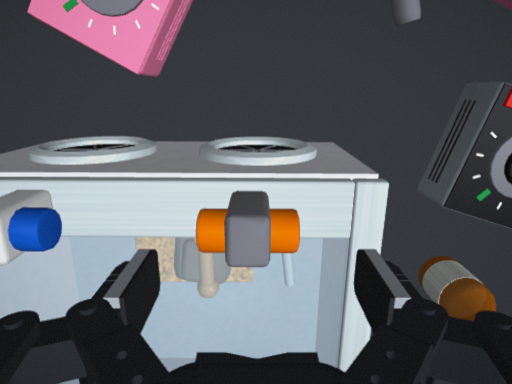

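Call:
apply_moves:
  claw: [1,1,1,1]
  offset:
    - [-0.015,-0.05,0.2]
    - [-0.015,-0.05,0.4]
    - [-0.015,-0.05,0.5]
    - [-0.015,-0.05,0.5]
  spin: [0,0,0,0]

```text
time: 7.65
tool_pos: [0.5131, 0.1105, 0.2005]
eef_rot: [[-1.0, -0.026, -0.01], [-0.026, 1.0, -0.004], [0.01, -0.003, -1.0]]
ft_force: [-0.5, 0.6, 1.2]
opening: 0.0856
```

```bash
python3 - <<'E'
from h import *
s=ctrl.sense(); print(s['time'],s['tool_pos'],s['eef_rot'],s['opening'],s['ft_force'])
w=viewer.grab_frame('wrist'); save(w,'w9.png'); 
print(proj(w,[.5131,.110,.21]),proj(w,[.5153,-.03,.21]))
E
```

```text
7.65 [0.5130742  0.11047197 0.20049674] [[-0.99961259 -0.02604211 -0.00982192]
 [-0.0260078   0.99965524 -0.00360493]
 [ 0.00991242 -0.00334808 -0.99994527]] 0.08560925446574649 [-0.45818653  0.61801229  1.22070327]
[254.67990774 273.07893452] [-71.64939948 268.71192647]
```

View pics/w9.png

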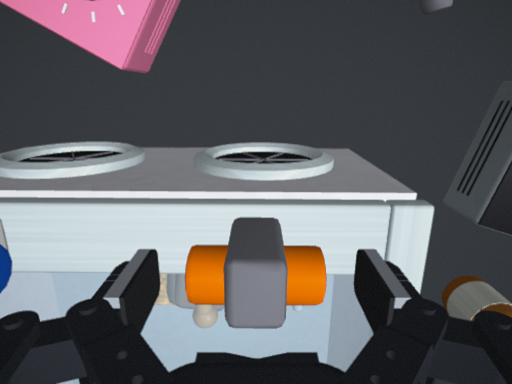

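Call:
apply_moves:
  claw: [-1,-1,-1,-1,-1,-1,-1]
  offset:
    - [0,0,0]
    - [0,0,0]
    - [0,0,0]
    - [0,0,0]
    - [0,0,0]
    - [0,0,0]
    - [0,0,0]
  spin: [0,0,0,0,0,0,0]
  grip_force: 30

```text
time: 8.4
tool_pos: [0.5148, 0.11, 0.2033]
eef_rot: [[-1.0, -0.025, -0.005], [-0.025, 1.0, -0.004], [0.005, -0.004, -1.0]]
ft_force: [-0.9, -1.2, 7.8]
opening: 0.0352
```

```bash
python3 - <<'E'
from h import *
s=ctrl.sense(); print(s['time'],s['tool_pos'],s['eef_rot'],s['opening'],s['ft_force'])
w=viewer.grab_frame('wrist'); save(w,'w10.png'); 
E
```

```text
8.4 [0.51482818 0.11000476 0.20330414] [[-0.99967089 -0.02513088 -0.00515357]
 [-0.02511029  0.9996766  -0.00402149]
 [ 0.00525297 -0.00389076 -0.99997863]] 0.035178772507542345 [-0.93567445 -1.23579791  7.84093838]
```

View pics/w10.png

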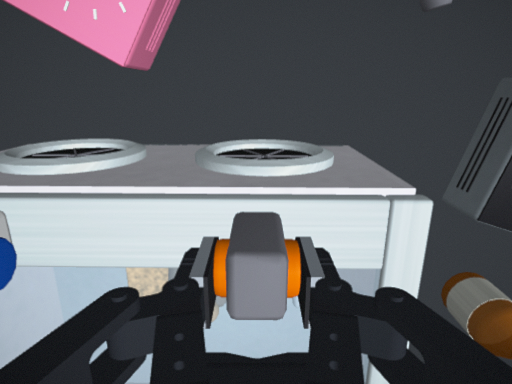

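Call:
apply_moves:
  claw: [1,1,1,1,1,1,1,1]
  offset:
    - [0,0,0]
    - [0,0,0]
    - [0,0,0]
    - [0,0,0]
    - [0,0,0]
    - [0,0,-0.3]
    - [0,0,-0.6]
    - [0,0,-0.6]
  spin: [0,0,0,0,0,0,0,0]

```text
time: 9.25
tool_pos: [0.5173, 0.1108, 0.2672]
eef_rot: [[-1.0, -0.025, 0.001], [-0.025, 1.0, -0.003], [-0.001, -0.003, -1.0]]
ft_force: [0.3, -0.7, -0.5]
opening: 0.0853
```

```bash
python3 - <<'E'
from h import *
s=ctrl.sense(); print(s['time'],s['tool_pos'],s['eef_rot'],s['opening'],s['ft_force'])
w=viewer.grab_frame('wrist'); save(w,'w11.png'); 
E
```

```text
9.25 [0.51728669 0.11077853 0.26718794] [[-9.99680089e-01 -2.52752317e-02  9.38902218e-04]
 [-2.52776492e-02  9.99676933e-01 -2.65904184e-03]
 [-8.71390991e-04 -2.68192443e-03 -9.99996024e-01]] 0.08526642906510296 [ 0.27725974 -0.65145635 -0.48464975]
```

View pics/w11.png

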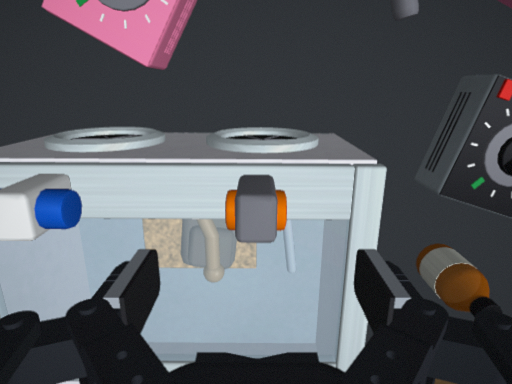

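Call:
apply_moves:
  claw: [1,1,1]
  offset:
    - [0.03,-0.48,0]
    - [0.03,-0.9,0]
    - [0.03,-0.9,0]
  spin: [0,0,0]

```text
time: 9.6
tool_pos: [0.515, 0.0168, 0.2643]
eef_rot: [[-1.0, -0.021, -0.003], [-0.021, 1.0, -0.005], [0.003, -0.005, -1.0]]
ft_force: [0.6, 1.4, 0.3]
opening: 0.0851
```

Call:
apply_moves:
  claw: [1,1,1]
  offset:
    - [0.02,-0.4,0]
    - [0.02,-0.5,0]
    - [0.02,-0.5,0]
  spin: [0,0,0]

```text
time: 9.9
tool_pos: [0.5136, -0.0339, 0.2636]
eef_rot: [[-1.0, -0.018, -0.005], [-0.018, 1.0, -0.005], [0.005, -0.005, -1.0]]
ft_force: [0.5, 0.3, -0.8]
opening: 0.0859
```

```bash
python3 - <<'E'
from h import *
s=ctrl.sense(); print(s['time'],s['tool_pos'],s['eef_rot'],s['opening'],s['ft_force'],s['joint_positions'])
w=viewer.grab_frame('wrist'); save(w,'w12.png'); 
print(proj(w,[.516,-.03,.21]),proj(w,[.516,-.002,.21]),proj(w,[.516,-.058,.21]))
E
```

```text
9.9 [ 0.51355633 -0.03393479  0.26355599] [[-0.99982288 -0.0182518  -0.00459081]
 [-0.01823051  0.99982306 -0.00463731]
 [ 0.00467463 -0.00455279 -0.99997871]] 0.08586794794577465 [ 0.47006397  0.31315813 -0.81081059] [ -3.60375798   8.44843911 -11.62725919  70.17011849  -0.28170717
  -4.64836379]
[262.79638936 221.89201221] [309.08591655 222.67970245] [216.47300089 221.08458019]
```

View pics/w12.png

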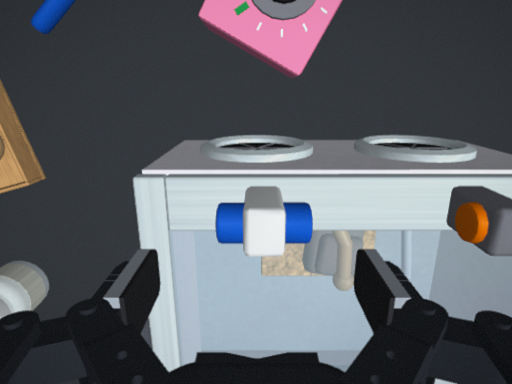

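Call:
apply_moves:
  claw: [1,1,1,1,1]
  offset:
    - [-0.025,0.046,0.2]
    - [-0.025,0.046,0.4]
    - [-0.025,0.046,0.55]
    - [-0.025,0.046,0.635]
    - [-0.025,0.046,0.635]
  spin: [0,0,0,0,0]

```text
time: 10.45
tool_pos: [0.515, -0.0275, 0.1989]
eef_rot: [[-1.0, -0.021, -0.007], [-0.021, 1.0, -0.004], [0.007, -0.004, -1.0]]
ft_force: [-0.4, -0.2, 1.0]
opening: 0.0853
```

```bash
python3 - <<'E'
from h import *
s=ctrl.sense(); print(s['time'],s['tool_pos'],s['eef_rot'],s['opening'],s['ft_force'],s['joint_positions'])
w=viewer.grab_frame('wrist'); save(w,'w13.png'); 
print(proj(w,[.516,-.0293,.21]),proj(w,[.516,-.0013,.21]),proj(w,[.516,-.0573,.21]))
E
```

```text
10.45 [ 0.51497418 -0.0275156   0.1989446 ] [[-0.99976255 -0.02074113 -0.00668154]
 [-0.02071683  0.99977859 -0.00368481]
 [ 0.00675649 -0.00354551 -0.99997089]] 0.08532332076144182 [-0.38030842 -0.15333002  1.0236908 ] [ -2.91425752  10.43440885 -17.8019777   62.13521435  -0.2303148
  -4.10129612]
[251.44840605 277.28557473] [318.18301262 278.4820634 ] [184.64013933 275.97792568]
```

View pics/w13.png

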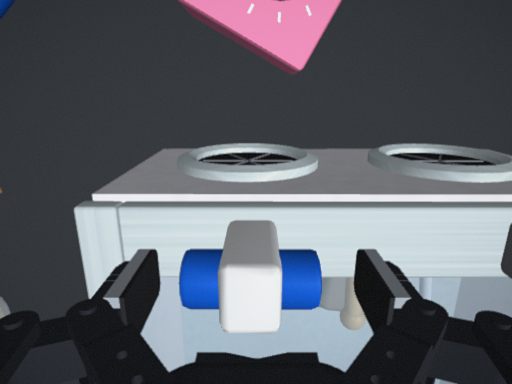

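Call:
apply_moves:
  claw: [1,-1,-1,-1,-1,-1,-1,-1]
  offset:
    - [-0.01,-0.018,0]
    - [-0.01,-0.018,0]
    - [-0.01,-0.018,0]
    - [-0.01,-0.018,0]
    - [-0.01,-0.018,0]
    - [-0.01,-0.018,0]
    - [-0.01,-0.018,0]
    - [-0.01,-0.018,0]
  spin: [0,0,0,0,0,0,0,0]
  grip_force: 55

```text
time: 11.3
tool_pos: [0.5174, -0.03, 0.2015]
eef_rot: [[-1.0, -0.02, -0.003], [-0.02, 1.0, -0.005], [0.003, -0.005, -1.0]]
ft_force: [-0.6, -1.2, 8.0]
opening: 0.0342
```

```bash
python3 - <<'E'
from h import *
s=ctrl.sense(); print(s['time'],s['tool_pos'],s['eef_rot'],s['opening'],s['ft_force'],s['joint_positions'])
w=viewer.grab_frame('wrist'); save(w,'w14.png'); 
a,b=.175,.044
for t in (.1,.2,.3,.4,.5,.6,.7,.8,.9,1,1.1,1.15,1.2): print(t,np.round([a-(a*np.cos(t)-b*np.sin(t)),a*np.sin(t)+b*np.cos(t)-b],4))
E
```

```text
11.3 [ 0.51742961 -0.02999921  0.20153855] [[-0.99979454 -0.0200834  -0.00274633]
 [-0.02007045  0.99978768 -0.00466506]
 [ 0.00283943 -0.00460898 -0.99998535]] 0.034172241298754874 [-0.61686748 -1.22080079  8.0017928 ] [ -3.14649378  10.42462239 -17.46299389  62.25483002  -0.27552339
  -4.29655988]
0.1 [0.0053 0.0173]
0.2 [0.0122 0.0339]
0.3 [0.0208 0.0498]
0.4 [0.0309 0.0647]
0.5 [0.0425 0.0785]
0.6 [0.0554 0.0911]
0.7 [0.0695 0.1024]
0.8 [0.0846 0.1122]
0.9 [0.1007 0.1204]
1 [0.1175 0.127 ]
1.1 [0.1348 0.1319]
1.15 [0.1437 0.1337]
1.2 [0.1526 0.1351]
```

View pics/w14.png

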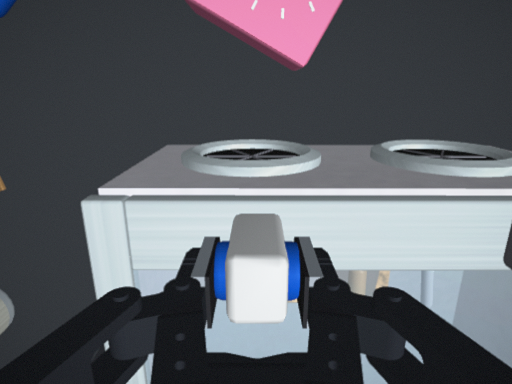

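Call:
apply_moves:
  claw: [-1,-1,-1,-1,-1,-1]
  offset:
    - [-0.053,0,-0.173]
    - [-0.122,0,-0.339]
    - [-0.208,0,-0.498]
    - [-0.309,0,-0.647]
    - [-0.367,0,-0.717]
    - [-0.367,0,-0.717]
  spin: [0,0,0,0,0,0]

```text
time: 11.95
tool_pos: [0.553, -0.0293, 0.2728]
eef_rot: [[-1.0, -0.02, -0.006], [-0.02, 1.0, -0.005], [0.006, -0.005, -1.0]]
ft_force: [-6.1, -2.1, -3.0]
opening: 0.0336
```

```bash
python3 - <<'E'
from h import *
s=ctrl.sense(); print(s['time'],s['tool_pos'],s['eef_rot'],s['opening'],s['ft_force'],s['joint_positions'])
w=viewer.grab_frame('wrist'); save(w,'w15.png'); w=viewer.grab_frame('side'); save(w,'s15.png'); 
E
```

```text
11.95 [ 0.55303786 -0.02927939  0.27276685] [[-0.99978341 -0.01981414 -0.0063662 ]
 [-0.01978132  0.99979092 -0.00517761]
 [ 0.00646745 -0.00505055 -0.99996633]] 0.03362767888872174 [-6.08570207 -2.10092908 -2.98714967] [-2.84725608 12.62138535 -5.35804473 72.3701473  -0.31440905 -3.98071677]
```

View pics/w15.png

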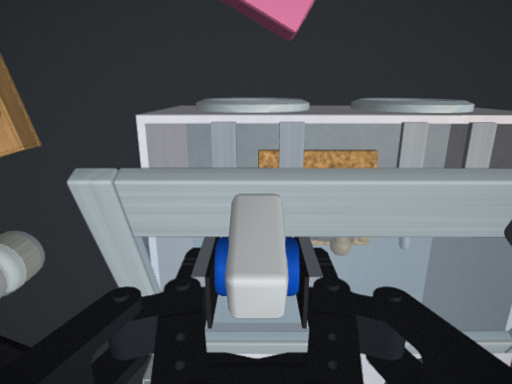

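View pics/s15.png

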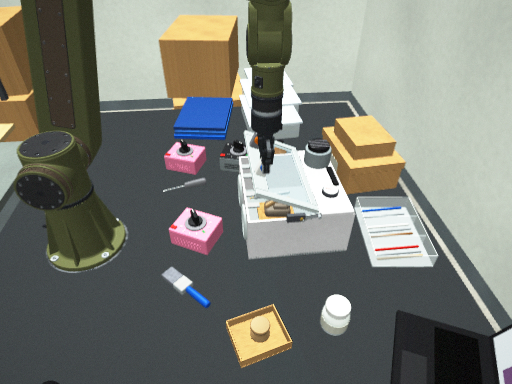

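Call:
apply_moves:
  claw: [-1,-1,-1,-1,-1,-1,-1]
  offset:
    - [-0.122,0,-0.133]
    - [-0.258,0,-0.252]
    - [-0.404,0,-0.358]
    - [-0.56,0,-0.448]
    - [-0.724,0,-0.522]
    - [-0.895,0,-0.58]
    - [-0.895,0,-0.58]
  spin: [0,0,0,0,0,0,0]

```text
time: 12.75
tool_pos: [0.643, -0.0275, 0.3299]
eef_rot: [[-1.0, -0.02, -0.007], [-0.02, 1.0, -0.006], [0.007, -0.005, -1.0]]
ft_force: [-5.9, -1.5, 2.6]
opening: 0.0339
```

```bash
python3 - <<'E'
from h import *
s=ctrl.sense(); print(s['time'],s['tool_pos'],s['eef_rot'],s['opening'],s['ft_force'],s['joint_positions'])
w=viewer.grab_frame('wrist'); save(w,'w16.png'); w=viewer.grab_frame('side'); save(w,'s16.png'); 
d=s['tool_pos']-np.array([.5174,-.03,.2015]); print('ang',np.arctan2(.044+d[2],.175-d[0])-np.arctan2(.044,.175), np.hypot(.044+d[2],.175-d[0]))
E
```

```text
12.75 [ 0.64302533 -0.02749224  0.32989136] [[-0.99978148 -0.01957308 -0.00734117]
 [-0.01953224  0.99979357 -0.00559455]
 [ 0.00744916 -0.00544994 -0.9999574 ]] 0.03391490292778119 [-5.85355602 -1.5362432   2.55053985] [-2.27908074 22.56623664 15.43494747 83.27625951 -0.33701907 -3.39826241]
ang 1.0455304916768404 0.17932272615421868
```

View pics/w16.png

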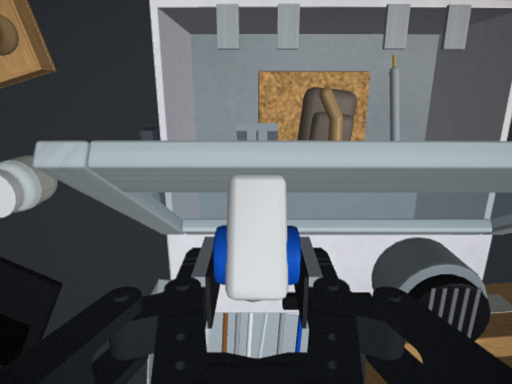

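View pics/s16.png

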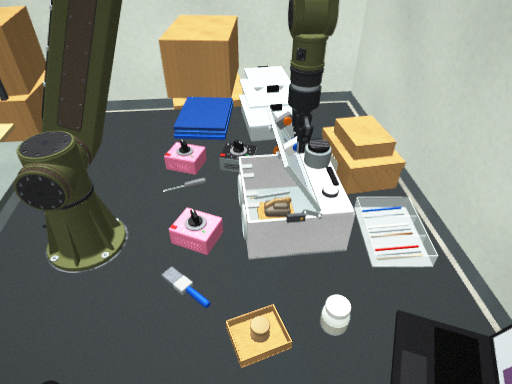

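Call:
apply_moves:
  claw: [-1,-1,-1,-1,-1,-1]
  offset:
    - [-0.09,0,-0.025]
    - [-0.18,0,-0.04]
    - [-0.18,0,-0.04]
    - [-0.18,0,-0.04]
    - [-0.18,0,-0.04]
    - [-0.18,0,-0.04]
  spin: [0,0,0,0,0,0]

```text
time: 13.45
tool_pos: [0.6595, -0.0272, 0.3336]
eef_rot: [[-1.0, -0.019, -0.008], [-0.019, 1.0, -0.006], [0.008, -0.005, -1.0]]
ft_force: [-4.6, -1.1, 3.4]
opening: 0.0339
```

```bash
python3 - <<'E'
from h import *
w=viewer.grab_frame('wrist'); save(w,'w17.png'); w=viewer.grab_frame('side'); save(w,'s17.png'); w=viewer.grab_frame('top'); save(w,'t17.png')
s=ctrl.sense(); print(s['time'],s['tool_pos'],s['opening'],s['ft_force'],s['joint_velocities'])
d=s['tool_pos']-np.array([.5174,-.03,.2015]); print('ang',np.arctan2(.044+d[2],.175-d[0])-np.arctan2(.044,.175), np.hypot(.044+d[2],.175-d[0]))
a=cv2.imread('pics/t17.png')[80:220,100:320]; cv2.imwrite('pics/t17z.png',cv2.resize(a,(770,490),interpolation=cv2.INTER_CUBIC))
a=cv2.imread('pics/s17.png')[90:260,215:365]; cv2.imwrite('pics/s17z.png',cv2.resize(a,(525,595),interpolation=cv2.INTER_CUBIC))
E
```

```text
13.6 [ 0.6595925  -0.02712322  0.33361271] 0.033607010645373935 [-5.14486973 -0.51949682  2.93748592] [0.0269936  0.0707437  0.07461328 0.02592518 0.05299153 0.0471841 ]
ang 1.1402977565881185 0.17914244866092383
```

View pics/w17.png

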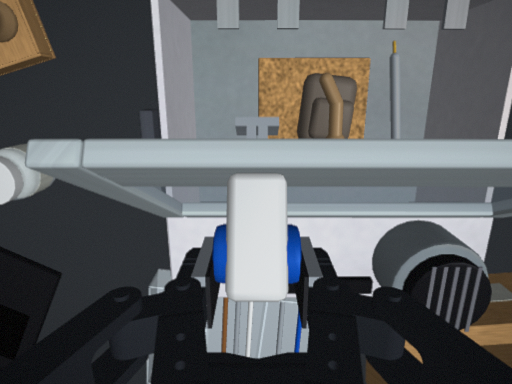

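View pics/t17z.png

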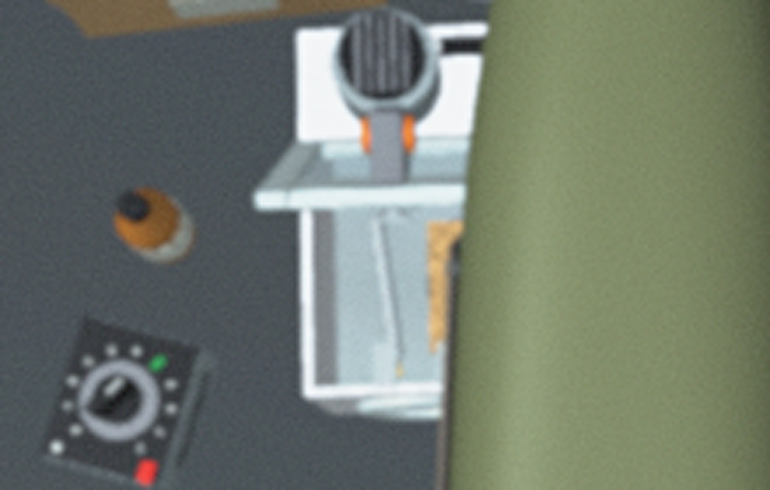

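View pics/s17z.png

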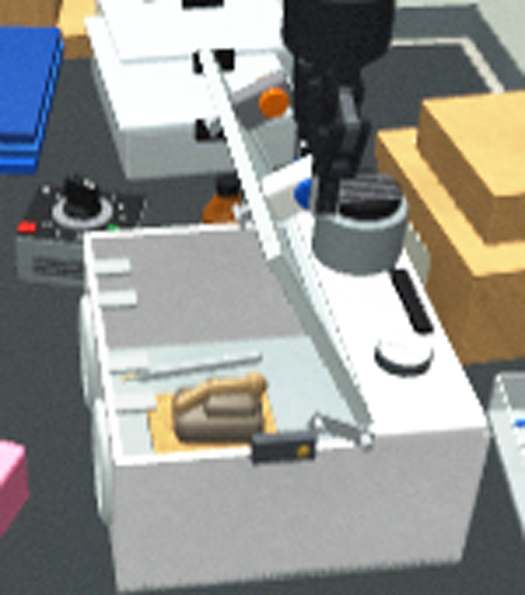

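```bash
python3 - <<'E'
from h import *
p=viewer.grab_frame('top')
a=cv2.resize(p['pixels'][170:220,110:160,::-1],(600,600),interpolation=cv2.INTER_CUBIC)
c=np.array([.4991,.3734])
for j in (2.79,2.94,3.09):
    g=2.157-j
    for r in(.021,): print(j,12*(proj(p,[*(c+r*np.array([np.cos(g),np.sin(g)])),.1095])-[110,170]))
print(12*(proj(p,[*c,.1095])-[110,170]))
cv2.imwrite('pics/d18.png',a)
E
```

```text
2.79 [284.60895715 197.42900009]
2.94 [294.38054885 205.70943354]
3.09 [302.74692988 215.38504494]
[231.57265372 267.78415288]
```

View pics/d18.png

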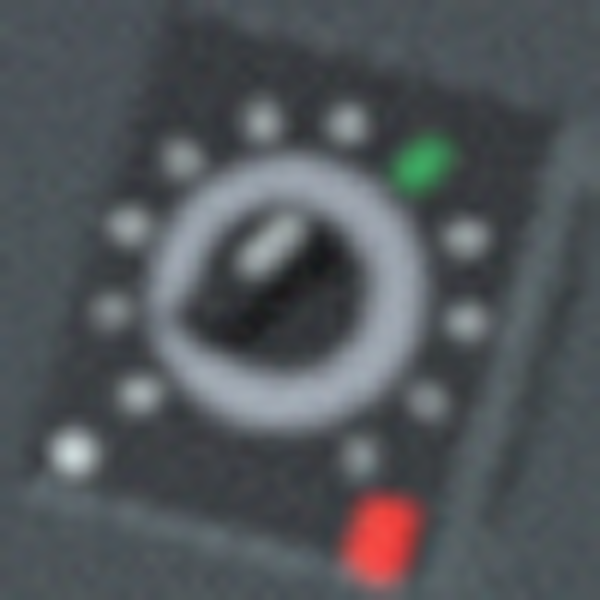

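```bash
python3 - <<'E'
from h import *
s=ctrl.sense(); print(s['time'],s['tool_pos'],s['opening'],s['ft_force'])
print(job_done())
E
```

```text
13.65 [ 0.65958083 -0.02715167  0.33362146] 0.03356590480125292 [-4.21209825 -1.11795314  3.57093548]
the job is handed in; nothing more can be done
None
```

I opened the box and handed it in at 13.7 s, with the gripper still squeezing the blue catch and holding the lid wide open. `job_done` reported no verdict, so this rests on my own checks.

- **Dial:** I turned it clockwise about 41° onto the green mark. The last top picture shows the pointer in line with the mark.
- **Orange catch:** I squeezed it to a 35 mm opening, which is fully in. Both buttons stayed in after I let go, and in the last views they look still in.
- **Blue catch and lid:** I squeezed the catch to 34 mm with the lid shut, at 55 N, and swung the lid up past the click-stop. I estimate the lid at 1.14 rad from the hand's path. In the last readings the arm was practically still and the wrist force was about 5 N.
- **Other things on the bench:** The ones I could see showed no shift. I compared by eye and did not measure, and in the last top picture the arm hid the right side of the bench. The pink look-alikes were not touched.

No check failed or disagreed. I had no direct reading of the lid angle, button travel or finger contact force.

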